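# Load the nest carrier with bare sensor housings

### The arm

A 7-joint arm with a two-finger parallel gripper is mounted at the origin on a cart in front of the work surface, level with it; the furniture and walls round the work are solid. World frame = base frame: x ahead of the robot, y to its left, z up, the work surface at z = 0. Lengths are in mm, angles in degrees, forces in N, time in s.
With the tool pointing down it reaches from about 425 to 800 mm from the base axis. Payload 8.3 kg.
Tool frame: the origin (TCP) lies midway between the tips of the shut fingers; the grasp point (between the pads) lies 19 mm behind it; x points along the fingers, y is the direction in which the jaws open and shut, and the axes are right-handed (so a half turn about x gives the same grasp; the last joint's range is limited). The gripper opens to 85 mm and grips with 20 to 120 N. Pads are 22 mm wide; open, the fingers measure 114 mm over their backs; the gripper's body (76 mm by 85 mm) begins 54 mm behind the grasp point. The pads swing forward as they close: fully open they stand 13 mm farther back than shut.
Start: joints at [-71.958, 21.967, 0.94, 78.501, -0.361, 79.538, -2.664], TCP at [230.493, 580.924, 191.779] pointing down, gripper open.
Joint ranges: [-169.22, 169.22], [-14.56, 117.87], [-87.37, 89.26], [10.42, 133.3], [-82.24, 262.24], [0.94, 117.77], [-172.7, 172.7]. Speed limits (degrees/s): [136.94, 136.94, 172.46, 172.46, 180, 180, 180].

### API

Orientations are given as a 3x3 rotation matrix whose columns are the frame's x, y, z axes.
In Python, from rig import movep, servo_line, movej, move_gripper, wait, ik, get_obs, get_image, PlanningError, hand_in, look_for, cut_out gives the robot as it stands. Calls block until the motion is done:
- movep(position, orientation): joint-space move of the TCP to a pose.
- servo_line(position, frame=None, max_speed=150): straight line of the TCP; frame=None keeps the orientation; max_speed is the mean speed in mm/s.
- movej(angles): joint-space move.
- move_gripper(opening): opening from 0.0 (shut) to 1.0 (fully open); the grip force is fixed at half the most; returns when the fingers have stopped.
- wait(seconds).
- ik(position, orientation): joint angles nearest the present ones, or None.
- get_obs(): the state.
- get_image(name): name is "scene" or "top" or "wrist"; returns a dict with "image" (384x512x3 uint8, red, green, blue), "fx", "fy", "cx", "cy" (pixels), "position" and "rotation" of the camera in the world. Camera axes: x right, y down, z forward; pixel columns grow to the right and rows downward; lengths in mm; the calibration is good to about 2 mm. A picture is of the moment at which its call begins. There is no depth.
A pose or a line that the arm cannot do raises PlanningError and nothing moves.
- hand_in(): hands the job in, once; it reports no verdict.
Trained networks look in a picture, given as the dict that the camera call returned (one of the last four; its "shot" number tells which), for a name from the list of things; names that differ only in an ending like _2 or _b are one class to them, and where a whole thing is asked for, a point or a joint stands for the part that bears it (a point fixed in the world has none). Each returns a list of dicts, best first, with "score" (0 to 1); they miss things now and then, are a little off and sometimes report something else, mostly with a low value. They report only what shows in the picture. A call takes as long as a camera call. They do not tell look-alikes from the thing itself.
- look_for(query, picture): "bbox" ([left, top, right, bottom] in pixels, round what is visible of it).
- cut_out(query, picture): "region" (384x512 bool, what is visible of it) and "bbox" ([left, top, right, bottom] in pixels, round what is visible of it).
The state is a dict: "clock": time; "qpos": joint angles; "qd": joint speeds; "effort": joint torques, N m; "tool_pos": TCP position; "tool_rot": TCP orientation; "ft_force": force on the tool from outside, world axes, zero at the start; "ft_torque": the same for the moment, N m; "width": opening from 0.0 (shut) to 1.0 (fully open).
Only numpy, scipy, OpenCV 4.12 (cv2) and the standard library are available. Lean on these libraries where they do the work, as an engineer would, in place of code of your own. Each camera call takes 0.05 s, during which the arm holds its last target.

### The job

Load the four-nest carrier with the bare housings for the next crimping batch: a bare domed housing sits in each of the two forked nests, its side outlet lying between the cheeks of the fork, and a bare flanged housing in each of the two plain round nests, all flat on the nest plates. Leave the two housings that already have a black lead where they are, and do not tip them over.

Things in the scene. Friction and masses are not known exactly. Their poses are not given: they have to be found in the camera images.
- dome_a: Bare grey domed housing, no lead, 45 g, 50 mm high with its black top cap. Round body, diameter 56 mm at 2-11 mm height, 50 mm at 20 mm. Stub outlet 16 mm wide, 3-14 mm above the underside. Origin: underside, 8.3 mm off the body's axis; z up, -y to the outlet (axis at y=+8.3 mm, outlet ends at y=-35 mm). Grip across the body along x, fingertips 2-3 mm above its support. Same as the other dome.
- dome_b: Bare grey domed housing, no lead, 45 g, 50 mm high with its black top cap. Round body, diameter 56 mm at 2-11 mm height, 50 mm at 20 mm. Stub outlet 16 mm wide, 3-14 mm above the underside. Origin: underside, 8.3 mm off the body's axis; z up, -y to the outlet (axis at y=+8.3 mm, outlet ends at y=-35 mm). Grip across the body along x, fingertips 2-3 mm above its support. Same as the other dome.
- flanged_a: Bare grey flanged housing, no lead, 45 g, 42 mm high. Round foot flange, diameter 52 mm, upright from 2 to 8 mm height; above it a body that narrows to 28 mm, topped by a black part and a level grey clip. Origin: underside, on the flange's axis within 1 mm; z up. Any yaw will do in its nest. Grip low across the flange, fingertips 2-3 mm above its support. Same as the other flanged one.
- flanged_b: Bare grey flanged housing, no lead, 45 g, 42 mm high. Round foot flange, diameter 52 mm, upright from 2 to 8 mm height; above it a body that narrows to 28 mm, topped by a black part and a level grey clip. Origin: underside, on the flange's axis within 1 mm; z up. Any yaw will do in its nest. Grip low across the flange, fingertips 2-3 mm above its support. Same as the other flanged one.
- fork_nest_a: Fixed white nest plate 90 (x) x 88 (y) x 6 mm on a low aluminium tray (rim 12 mm); nests 100 mm apart in x, 90 in y, which is which varies. Four black jaws 12 mm high, 63 mm apart, and a fork at -y: two cheeks 25 mm apart, 15 mm high. Finger gaps 30 mm wide at +x and -x. Origin: plate's underside centre, 4 mm above the bench, z up. A seated dome's origin is 6 mm above it, axes parallel.
- fork_nest_b: Fixed white nest plate 90 (x) x 88 (y) x 6 mm on a low aluminium tray (rim 12 mm); nests 100 mm apart in x, 90 in y, which is which varies. Four black jaws 12 mm high, 63 mm apart, and a fork at -y: two cheeks 25 mm apart, 15 mm high. Finger gaps 30 mm wide at +x and -x. Origin: plate's underside centre, 4 mm above the bench, z up. A seated dome's origin is 6 mm above it, axes parallel.
- round_nest_a: Fixed white nest plate 90 (x) x 88 (y) x 6 mm on a low aluminium tray (rim 12 mm); nests 100 mm apart in x, 90 in y, which is which varies. Plain round type: six black jaws 12 mm high, 59 mm apart, no fork. Finger gaps 28 mm wide at +x and -x. Origin: plate's underside centre, 4 mm above the bench, z up. A seated flanged housing's origin is 6 mm above it.
- round_nest_b: Fixed white nest plate 90 (x) x 88 (y) x 6 mm on a low aluminium tray (rim 12 mm); nests 100 mm apart in x, 90 in y, which is which varies. Plain round type: six black jaws 12 mm high, 59 mm apart, no fork. Finger gaps 28 mm wide at +x and -x. Origin: plate's underside centre, 4 mm above the bench, z up. A seated flanged housing's origin is 6 mm above it.
- leaded_a: Domed grey housing, loose, that already has its lead: a short black lead with a plug curves out of it. Not part of the batch, stays where it is. Overall 91 x 87 x 52 mm. Origin on the underside, z up; its 56 mm round body is centred at x=+17, y=+1.5 mm in its own frame. A press with a guard frame 0.25 m high stands behind the housings.
- leaded_b: Domed grey housing, loose, that already has its lead: a short black lead with a plug curves out of it. Not part of the batch, stays where it is. Overall 71 x 100 x 51 mm. Origin on the underside, z up; its 50 mm round body is centred at x=-11, y=-7 mm in its own frame. A press with a guard frame 0.25 m high stands behind the housings.
Mind the look-alikes: they are no part of the job. Leave any green or purple look-alike of the flanged_b alone.

How it is judged:
By the outcome, as a careful person would: the job done as asked, in the order asked, and still so for the second after the job is handed in, with the robot touching nothing.
It also fails if it takes over 128 s, if anything falls off the work surface, if the arm or the gripper's body presses on something with over 40 N, if the wrist force passes 120 N, or if a joint passes its speed limit or range.

## Working session

There is one attempt and no reset: what is moved stays moved. The work goes in short steps, each a Python script; the robot and the scene stay as the last script left them, time stands still between calls to the robot, and variables do not carry over. Pictures are saved under pics/ and viewed, and the job is handed in when it is done.

```bash
ls; mkdir -p pics
python3 - <<'E'
from rig import *
import cv2
for n in ["scene","top","wrist"]:
    p=get_image(n); cv2.imwrite(f"pics/{n}0.png",cv2.resize(p["image"][:,:,::-1],(800,600),interpolation=cv2.INTER_CUBIC))
    print(n,p["fx"],p["cx"],p["cy"],p["position"],p["rotation"])
    if n!="wrist":
      for q in ["dome_a","flanged_a","fork_nest_a","round_nest_a","leaded_a","leaded_b"]:
        print(q,[(round(d["score"],2),[int(v) for v in d["bbox"]]) for d in look_for(q,p)])
print(get_obs())
E
```

```text
pics
scene 401.4617039195833 254.68240515859392 199.43797458644096 [-237.89713858  578.12922082  576.69203401] [[-0.6284146  -0.40264052  0.6655642 ]
 [-0.77784196  0.31695743 -0.54267843]
 [ 0.00754881 -0.85873081 -0.51237136]]
dome_a [(0.85, [248, 196, 277, 220]), (0.54, [350, 156, 370, 181]), (0.32, [150, 196, 189, 222])]
flanged_a [(0.82, [110, 269, 140, 293]), (0.72, [226, 184, 248, 203]), (0.6, [231, 220, 253, 244]), (0.52, [304, 182, 320, 200])]
fork_nest_a [(0.82, [147, 198, 191, 224]), (0.74, [127, 221, 175, 257])]
round_nest_a [(0.79, [112, 209, 157, 235]), (0.56, [164, 208, 210, 237])]
leaded_a [(0.76, [269, 180, 290, 207]), (0.55, [311, 163, 341, 179])]
leaded_b [(0.76, [269, 180, 290, 207]), (0.55, [311, 163, 341, 179])]
top 397.09181008408115 259.3054854899197 188.30310147523858 [ 335.72712897  -15.83321059 1260.27636613] [[ 0.01360733 -0.99191443  0.12617684]
 [-0.99983886 -0.01201997  0.0133333 ]
 [-0.01170885 -0.12633794 -0.99191816]]
dome_a [(0.85, [372, 197, 393, 218])]
flanged_a [(0.71, [159, 169, 187, 198]), (0.62, [253, 166, 269, 182]), (0.54, [313, 202, 324, 21
[... 702 characters left out ...]
4095,  79.53777639,  -2.66393504]), 'qd': array([-0.07435194,  0.01143184, -0.09926359, -0.05053331,  0.09750456,
       -0.00209917,  0.01686444]), 'effort': array([-4.80232084e-04, -6.27220345e+01,  8.42488613e-01, -3.72039592e+01,
        1.65797136e-02,  2.86884868e-03,  1.76002607e-05]), 'tool_pos': array([230.49510763, 580.95579625, 191.82213276]), 'tool_rot': array([[-4.00008457e-05,  3.68794897e-01,  9.29510797e-01],
       [ 4.65393123e-05,  9.29510798e-01, -3.68794895e-01],
       [-9.99999998e-01,  2.85066856e-05, -5.43446789e-05]]), 'ft_force': array([ 0.17820545, -0.12897364,  0.12075452]), 'ft_torque': array([-0.0411127 ,  0.00237587, -0.01427727]), 'width': 1.0021378346652672}
```

View pics/top0.png

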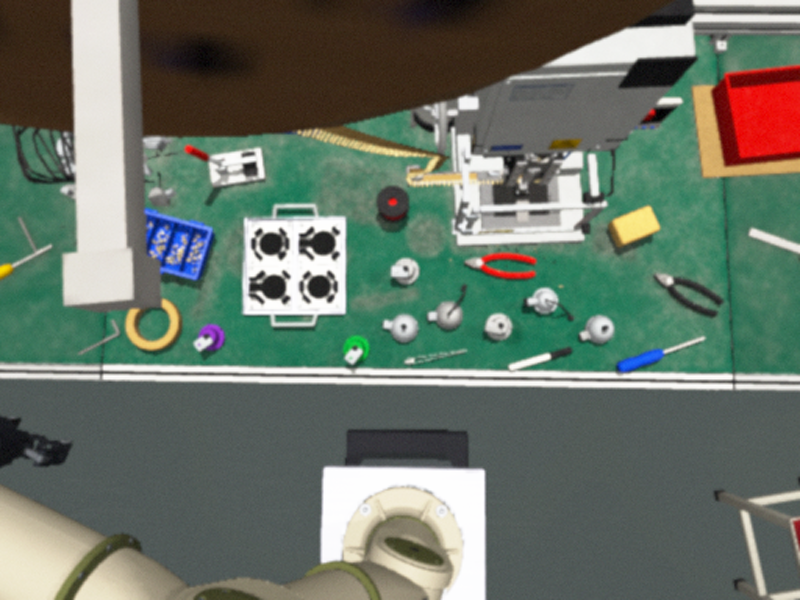

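View pics/scene0.png

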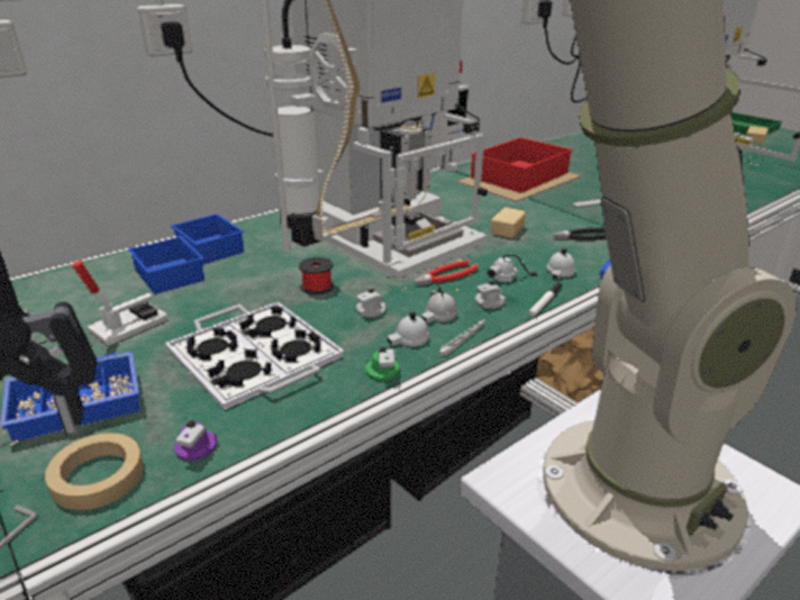

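View pics/wrist0.png

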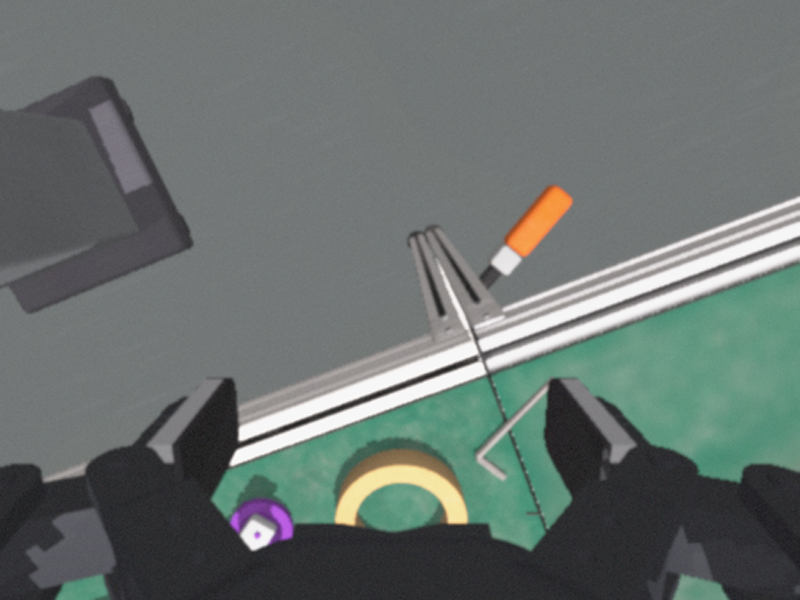

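Run:
```python
import cv2
im=cv2.imread("pics/top0.png")
# 800 scale; crop regions
cv2.imwrite("pics/c1.png",cv2.resize(im[190:380,180:440],(800,585),interpolation=cv2.INTER_CUBIC))
cv2.imwrite("pics/c2.png",cv2.resize(im[230:390,370:640],(800,474),interpolation=cv2.INTER_CUBIC))
```

```text
(no output)
```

View pics/c1.png

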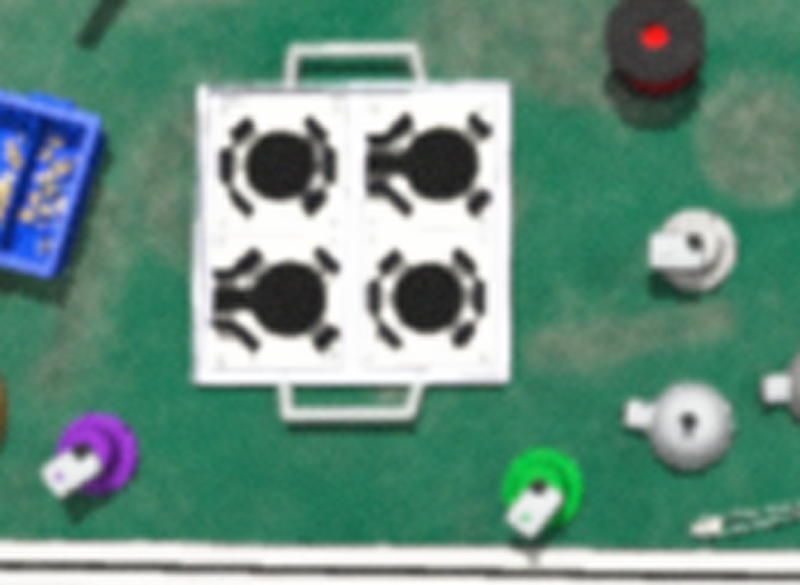

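View pics/c2.png

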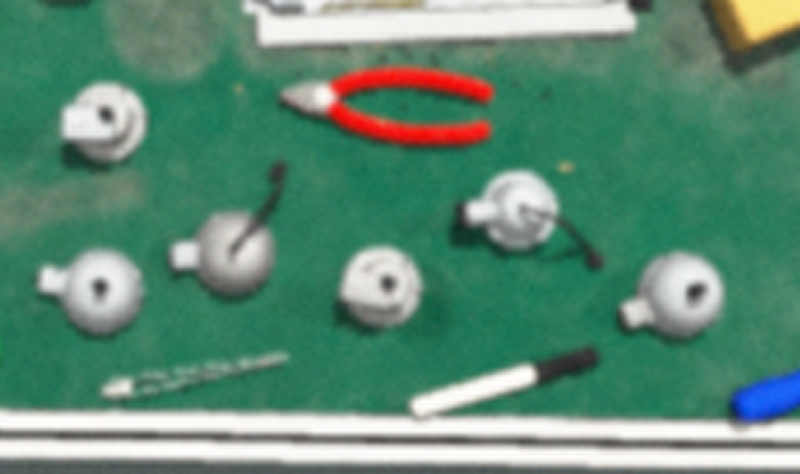

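```bash
cat > h.py <<'E'
from rig import *
import numpy as np, cv2
def px2w(p,u,v,z,s=1.0):
    u=u/s;v=v/s
    d=p["rotation"]@np.array([(u-p["cx"])/p["fx"],(v-p["cy"])/p["fy"],1.0])
    o=np.array(p["position"]); return o+d*(z-o[2])/d[2]
def w2px(p,X):
    c=p["rotation"].T@(np.array(X,float)-p["position"])
    return np.array([p["fx"]*c[0]/c[2]+p["cx"],p["fy"]*c[1]/c[2]+p["cy"]])
def R(yaw): # tool down, jaw axis y at yaw deg in world
    a=np.radians(yaw); y=np.array([np.cos(a),np.sin(a),0]); x=np.array([0,0,-1.]); return np.stack([x,y,np.cross(x,y)],1)
def save(p,n): cv2.imwrite(f"pics/{n}.png",cv2.resize(p["image"][:,:,::-1],(800,600),interpolation=cv2.INTER_CUBIC))
E
python3 - <<'E'
from h import *
p=get_image("top"); 
S=800/512
for n,u,v,z in [("fl1",404,271,20),("fl2",498,326,20),("d1",403,328,20),("d2",598,330,20),("l1",448,313,20),("l2",543,301,20),("UL",270,243,10),("UR",323,242,10),("LL",273,287,10),("LR",319,287,10),("tTL",244,218,12),("tTR",346,217,12),("tBL",243,315,12),("tBR",346,314,12)]:
    X=px2w(p,u,v,z,S); print(n,X.round(1),np.hypot(X[0],X[1]).round(0))
for y in (0,180,90,-90):
  for X in ([480,190,200],[480,-260,200]): print(y,X,ik(X,R(y)))
E
```

```text
fl1 [540.9   3.8  20. ] 541.0
fl2 [ 431.7 -185.6   20. ] 470.0
d1 [425.3   4.2  20. ] 425.0
d2 [ 426.3 -384.5   20. ] 574.0
l1 [456.6 -85.6  20. ] 465.0
l2 [ 483.1 -276.    20. ] 556.0
UL [597.7 280.6  10. ] 660.0
UR [601.  171.4  10. ] 625.0
LL [506.4 270.7  10. ] 574.0
LR [507.5 176.8  10. ] 537.0
tTL [649.3 336.2  12. ] 731.0
tTR [653.6 125.2  12. ] 666.0
tBL [448.1 328.9  12. ] 556.0
tBR [452.8 120.   12. ] 468.0
0 [480, 190, 200] [-48.99365295   8.31844147  26.83621988  95.70857693  -3.84519111
  76.88682176 -21.5271482 ]
0 [480, -260, 200] [-26.06121395  20.50846675  65.93707919  92.41014902 -18.98620335
  79.50726482  42.03402592]
180 [480, 190, 200] [-32.73465661   8.1248581    8.51522099  95.03128127  -1.23099386
  76.93516048 155.97463803]
180 [480, -260, 200] [ -31.47794749   28.09389172   78.5535958    92.54118364  -27.75267396
   82.38731603 -130.41719933]
90 [480, 190, 200] [-39.84100041   8.1049801   16.48839624  95.33539078  -2.35462805
  76.89945331  67.025505  ]
90 [480, -260, 200] [-29.54691138  24.29844122  73.07853045  92.49753286 -23.50135292
  80.82962249 135.95825087]
-90 [480, 190, 200] [ -54.29267543    8.59464994   32.90458177   95.91163571   -4.78129985
   76.900693   -110.5964986 ]
-90 [480, -260, 200] [-21.18606085  17.4790128   57.92617986  92.27284405 -15.04686266
  78.62706247 -51.45642322]
```

Run:
```python
from h import *
import pickle
movep([550,205,230],R(0)); p=get_image("wrist"); save(p,"w_tray"); pickle.dump(p,open("w_tray.pkl","wb"))
for q in ["fork_nest_a","round_nest_a"]:
    print(q,[(round(d["score"],2),[int(v) for v in d["bbox"]],px2w(p,(d["bbox"][0]+d["bbox"][2])/2,(d["bbox"][1]+d["bbox"][3])/2,10).round(0)) for d in look_for(q,p)])
movep([450,-20,200],R(0)); p=get_image("wrist"); save(p,"w_d1"); pickle.dump(p,open("w_d1.pkl","wb"))
for q in ["dome_a","flanged_a","leaded_a"]:
    print(q,[(round(d["score"],2),[int(v) for v in d["bbox"]]) for d in look_for(q,p)])
print(get_obs()["clock"],get_obs()["qpos"])
```

```text
fork_nest_a [(0.76, [178, 59, 255, 137], array([509., 281.,  10.])), (0.73, [255, 142, 326, 214], array([600., 185.,  10.]))]
round_nest_a [(0.96, [250, 54, 332, 138], array([598., 284.,  10.])), (0.55, [181, 143, 256, 215], array([510., 183.,  10.]))]
dome_a [(0.78, [208, 101, 254, 167])]
flanged_a [(0.92, [217, 273, 258, 313]), (0.69, [149, 27, 212, 79]), (0.59, [309, 121, 357, 170])]
leaded_a [(0.76, [233, 184, 307, 247]), (0.63, [264, 333, 283, 338])]
3.925 [-37.75773377  -1.4189334   35.86064919 104.71766485   0.90340768
  76.43547427  -1.99057334]
```

View pics/w_tray.png

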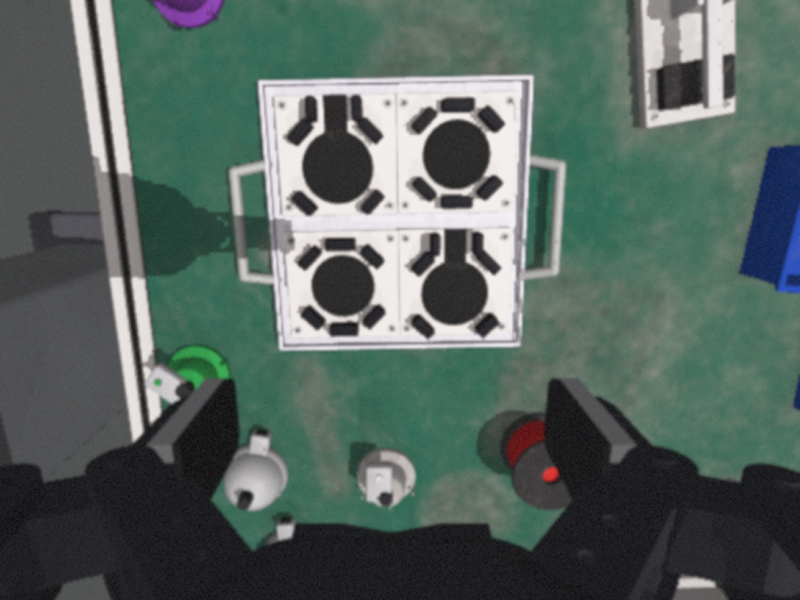

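View pics/w_d1.png

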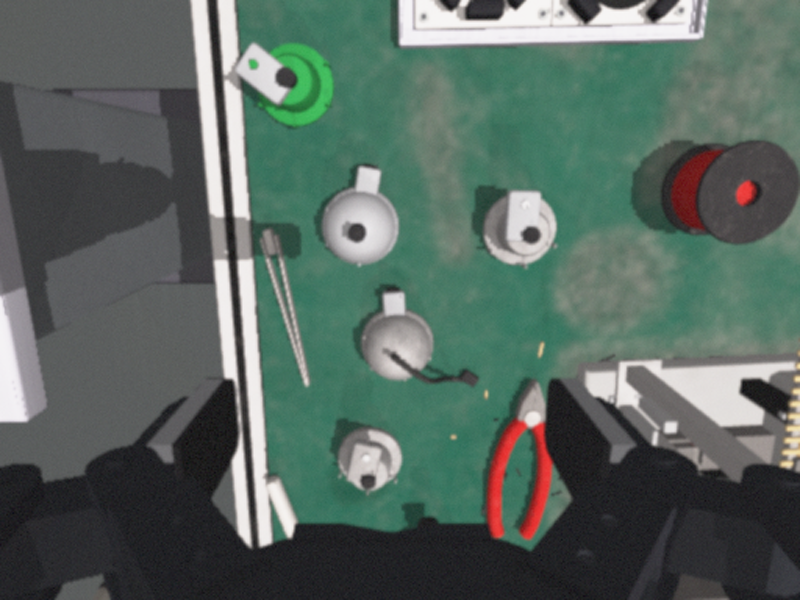

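```bash
cat >> h.py <<'E'
def ortho(p,z,x0,x1,y0,y1,s=3):
    # image: right=+x, up=+y
    W=int((x1-x0)*s);H=int((y1-y0)*s)
    c=np.array([w2px(p,[x,y,z]) for x,y in ((x0,y1),(x1,y1),(x1,y0),(x0,y0))],np.float32)
    M=cv2.getPerspectiveTransform(np.array([[0,0],[W,0],[W,H],[0,H]],np.float32),c)
    return cv2.warpPerspective(p["image"],M,(W,H),flags=cv2.INTER_CUBIC|cv2.WARP_INVERSE_MAP)
E
python3 - <<'E'
from h import *
import pickle
p=pickle.load(open("w_tray.pkl","rb"))
o=ortho(p,10,440,670,110,350,2.5)
cv2.imwrite("pics/o_tray.png",o[:,:,::-1]); print(o.shape)
E
```

```text
(600, 575, 3)
```

View pics/o_tray.png

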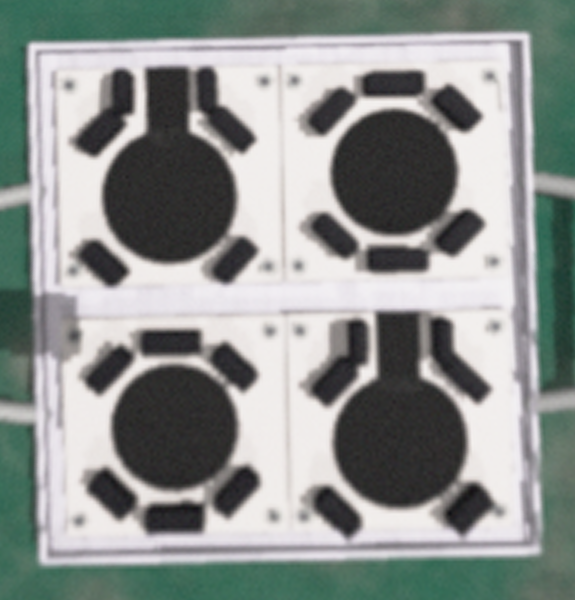

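Run:
```python
from h import *
import pickle
p=pickle.load(open("w_tray.pkl","rb"))
s=4
o=ortho(p,10,440,670,110,350,s)
g=cv2.cvtColor(o,cv2.COLOR_RGB2GRAY); m=(g<75).astype(np.uint8)
k=cv2.getStructuringElement(cv2.MORPH_ELLIPSE,(31*s,31*s)); k=k
m2=cv2.morphologyEx(m,cv2.MORPH_OPEN,k)
n,l,st,c=cv2.connectedComponentsWithStats(m2)
C={}
for i in range(1,n):
    if 1000*s*s<st[i,4]<4000*s*s and st[i,2]<65*s:
        print((440+c[i][0]/s).round(1),(350-c[i][1]/s).round(1),"dia",st[i,2]/s,st[i,3]/s, "eq",2*np.sqrt(st[i,4]/np.pi)/s)
# plate screws
sc={ 'a':[(69,85),(264,80),(72,270),(268,266)],'b':[(294,80),(489,76),(298,266),(492,261)],'c':[(75,336),(270,331),(79,520),(273,517)],'d':[(300,329),(495,326),(304,516),(500,511)]}
for n,v in sc.items():
    v=np.array(v,float); w=np.c_[440+v[:,0]/2.5,350-v[:,1]/2.5]
    e=(w[1]-w[0]+w[3]-w[2]); f=(w[0]-w[2]+w[1]-w[3])
    print(n,w.mean(0).round(1),np.degrees(np.arctan2(e[1],e[0])).round(2),np.degrees(np.arctan2(-f[0],f[1])).round(2))
```

```text
597.5 281.2 dia 48.25 48.5 eq 48.578492346871755
507.6 271.7 dia 51.25 52.75 eq 51.73037031712733
509.7 179.2 dia 48.0 48.0 eq 48.26129934718234
599.9 173.7 dia 51.25 52.25 eq 51.451182381433135
a [507.3 279.9] 1.32 1.08
b [597.3 281.7] 1.33 1.08
c [509.7 179.6] 1.18 1.08
d [599.9 181.8] 1.17 1.39
```

Run:
```python
from h import *
import pickle
p=pickle.load(open("w_d1.pkl","rb"))
s=8
tiles=[]
for (x,y) in [(428,5),(535,0),(435,-185)]:
    o=ortho(p,7,x-45,x+45,y-45,y+45,s); tiles.append(o)
    d=np.abs(o.astype(int)-0)
    g=o.astype(int); sat=g.max(2)-g.min(2)
    m=((sat<28)&(g.mean(2)>75)).astype(np.uint8)
    m=cv2.morphologyEx(m,cv2.MORPH_OPEN,np.ones((9,9)))
    k=cv2.getStructuringElement(cv2.MORPH_ELLIPSE,(30*s,30*s))
    mf=cv2.morphologyEx(m,cv2.MORPH_CLOSE,np.ones((61,61))); m2=cv2.morphologyEx(mf,cv2.MORPH_OPEN,k)
    n,l,st,c=cv2.connectedComponentsWithStats(m2)
    for i in range(1,n): print((x-45+c[i][0]/s).round(1),(y+45-c[i][1]/s).round(1),st[i,2]/s,st[i,3]/s,st[i,4]/s/s)
    cn,_=cv2.findContours(m2,0,1); cv2.drawContours(o,cn,-1,(255,0,0),2)
cv2.imwrite("pics/o_obj.png",cv2.resize(np.hstack(tiles),(798,266))[:,:,::-1])
```

```text
430.3 19.4 33.25 31.125 820.53125
544.5 3.0 54.25 55.125 2336.390625
498.2 -3.3 18.875 36.75 563.40625
433.3 -183.0 54.0 48.75 2129.078125
```

View pics/o_obj.png

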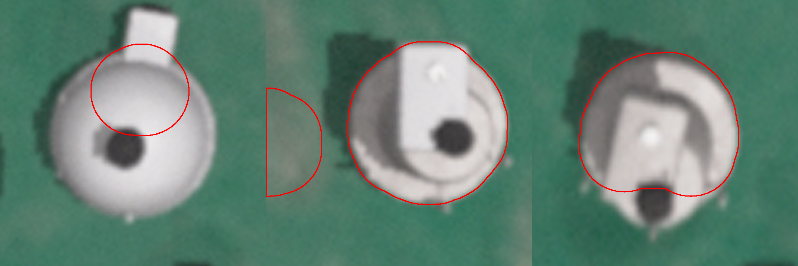

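Run:
```python
from h import *
move_gripper(0.66)
movep([490,70,40],R(-10)); servo_line([490,70,8])
f0=get_obs()["ft_force"]; print(get_obs()["width"],f0)
for i in range(20):
    servo_line([490,70,7-0.8*i],max_speed=20)
    o=get_obs(); f=o["ft_force"]-f0
    if abs(f[2])>3: break
print(i,o["tool_pos"],f,o["clock"])
servo_line([490,70,60])
```

```text
0.6581265406125961 [ 0.9888176  -0.38428776 -0.38683241]
19 [489.93455971  69.99341658  -8.25454967] [-0.49182965  0.30127729  0.28912417] 10.4667
```

Run:
```python
from h import *
servo_line([490,70,-7])
f0=get_obs()["ft_force"]
for i in range(12):
    servo_line([490,70,-8-0.6*i],max_speed=20)
    o=get_obs(); f=o["ft_force"]-f0
    print(o["tool_pos"][2].round(2),f[2].round(2))
    if abs(f[2])>3: break
print(o["clock"])
servo_line([490,70,60])
```

```text
-7.23 0.25
-8.39 0.25
-9.24 -0.2
-9.84 -0.22
-10.46 0.2
-11.04 -0.25
-11.63 0.12
-12.24 -0.54
-12.85 0.07
-13.43 0.14
-14.05 -1.05
-14.66 -1.01
14.675
```

Run:
```python
from h import *
servo_line([490,70,-10])
p=get_image("wrist"); save(p,"t1")
q=get_image("scene"); im=q["image"]; u,v=w2px(q,[490,70,10]).astype(int); print(u,v)
cv2.imwrite("pics/t2.png",cv2.resize(im[v-60:v+50,u-70:u+70,::-1],(784,616)[:2],interpolation=cv2.INTER_CUBIC)[:600])
for dx in(-28,28):
  for z in (0,5): print(dx,z,w2px(p,[490+dx*np.cos(np.radians(-10)),70+dx*np.sin(np.radians(-10)),z])*800/512)
servo_line([490,70,60])
```

```text
229 211
-28 0 [314.04866266 354.0846454 ]
-28 5 [311.96822225 359.20844222]
28 0 [470.5628986  353.93106315]
28 5 [472.72638915 359.05024421]
```

View pics/t1.png

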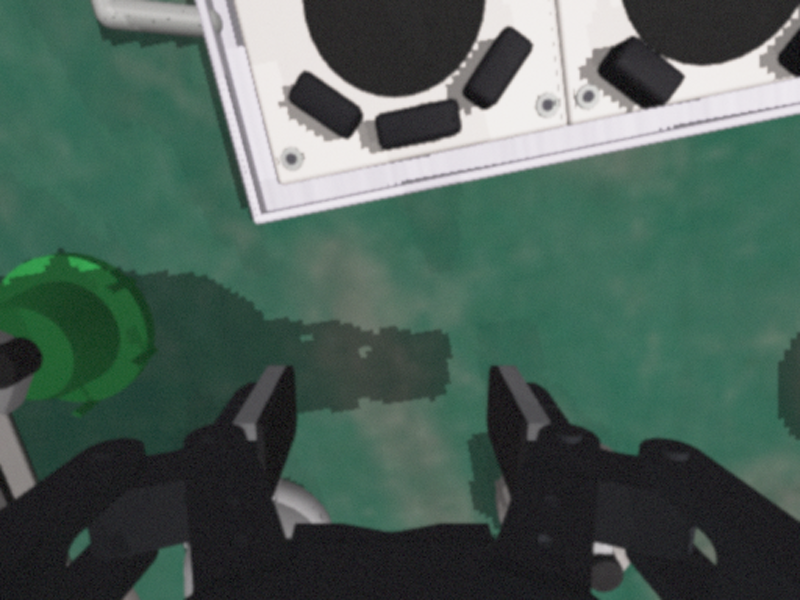

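View pics/t2.png

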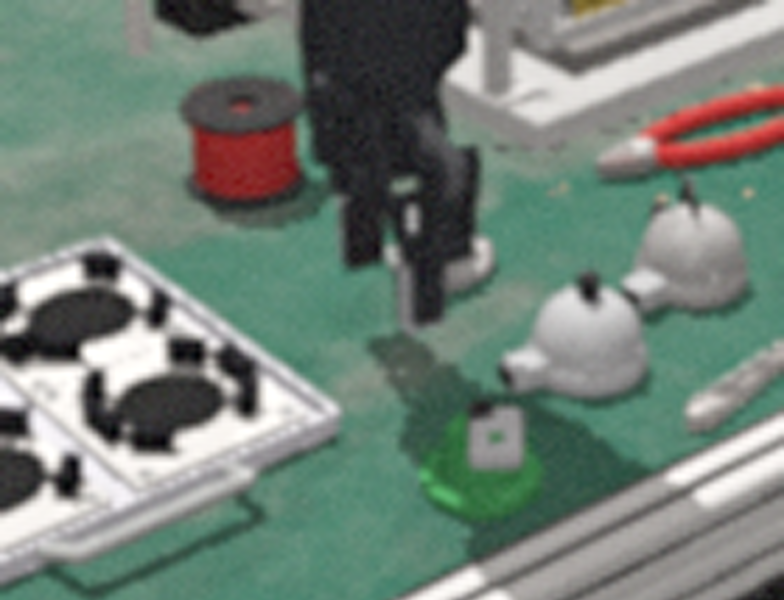

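Run:
```python
from h import *
q=get_image("scene")
for z in (-10,0,10,20,30):
    print(z,[w2px(q,[490+s*h*np.cos(np.radians(-10)),70+s*h*np.sin(np.radians(-10)),z]).round(1) for s in(-1,1) for h in(28,35)])
print(get_obs()["tool_pos"],get_obs()["tool_rot"],get_obs()["width"])
save(q,"t3")
p=get_image("wrist"); print(p["position"],p["rotation"])
```

```text
-10 [array([234.2, 223.5]), array([235.4, 224.8]), array([224.9, 213.2]), array([223.8, 211.9])]
0 [array([234.1, 220.3]), array([235.3, 221.6]), array([224.8, 210. ]), array([223.7, 208.8])]
10 [array([234.1, 217. ]), array([235.3, 218.4]), array([224.7, 206.9]), array([223.6, 205.7])]
20 [array([234. , 213.8]), array([235.2, 215.1]), array([224.6, 203.7]), array([223.5, 202.5])]
30 [array([233.9, 210.5]), array([235.1, 211.8]), array([224.5, 200.5]), array([223.4, 199.3])]
[489.32125581  70.04512138  59.2332782 ] [[-1.05433383e-03  9.84847302e-01 -1.73420529e-01]
 [-9.66432277e-05 -1.73420725e-01 -9.84847827e-01]
 [-9.99999440e-01 -1.02159846e-03  2.78022160e-04]] 0.6596228098630742
[500.28451209 134.6832566  241.32207863] [[ 9.84764814e-01 -1.68027622e-01 -4.47769926e-02]
 [-1.73891518e-01 -9.51515296e-01 -2.53732894e-01]
 [ 2.81412878e-05  2.57653565e-01 -9.66237362e-01]]
```

View pics/t3.png

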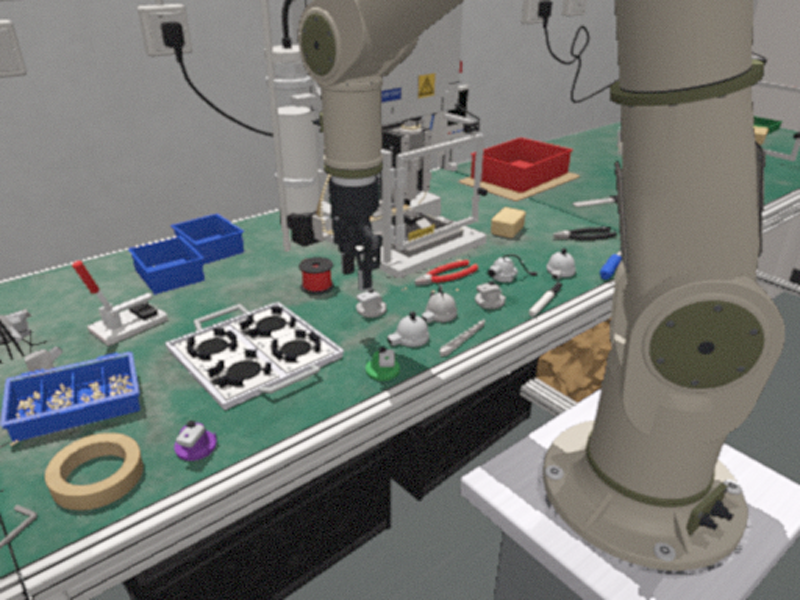

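Run:
```python
from h import *
move_gripper(0.0)
o=get_obs(); print(o["clock"],o["width"],o["tool_pos"])
p=get_image("wrist"); save(p,"t4"); q=get_image("scene")
T=o["tool_pos"]
for dz in (0,20,40): print(dz,w2px(p,T+[0,0,dz])*800/512, w2px(q,T+[0,0,dz]))
u,v=w2px(q,T).astype(int); print(u,v)
cv2.imwrite("pics/t5.png",cv2.resize(q["image"][v-60:v+40,u-60:u+60,::-1],(720,600),interpolation=cv2.INTER_CUBIC))
move_gripper(0.66)
```

```text
17.3333 0.003200134376244481 [489.98827153  69.97339006  59.980988  ]
0 [392.15253439 345.36449468] [228.81200389 195.35498772]
20 [392.33733414 365.39492623] [228.61047652 188.51882657]
40 [392.56846576 390.44726543] [228.40483728 181.54318317]
228 195
```

View pics/t4.png

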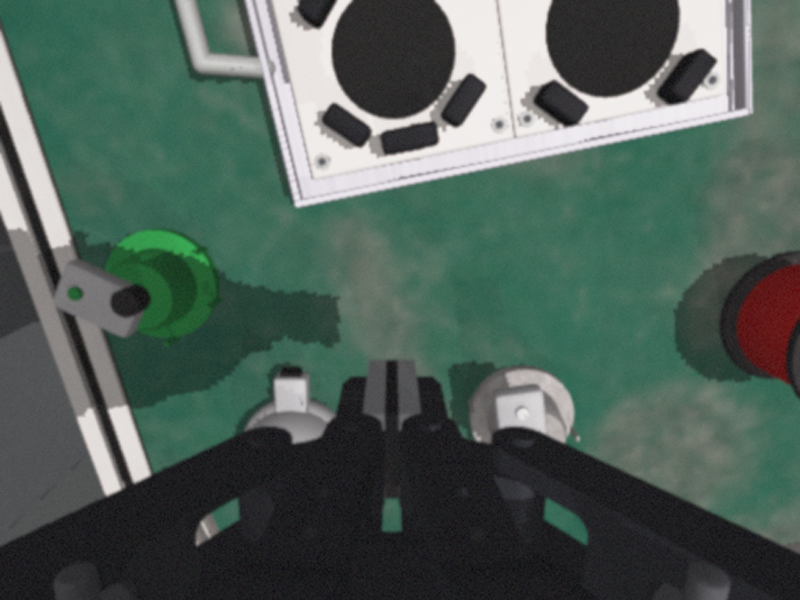

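View pics/t5.png

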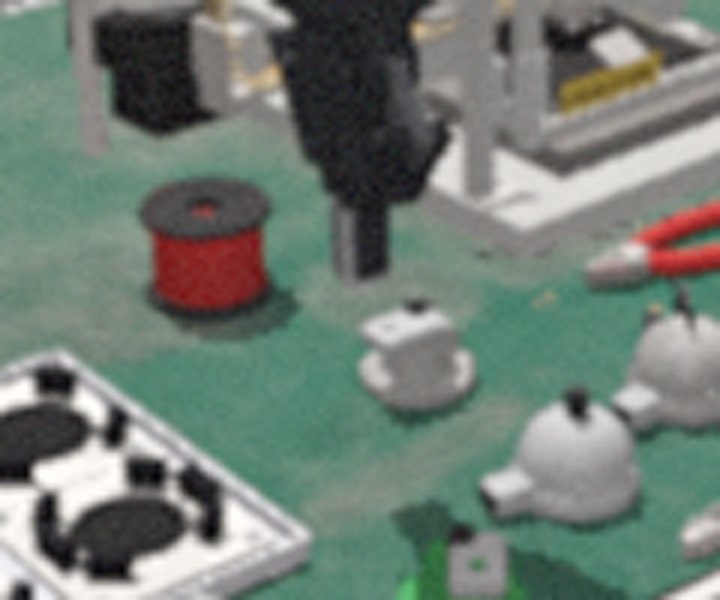

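Run:
```python
from h import *
servo_line([490,70,-15])
wait(0.1);f0=get_obs()["ft_force"]
for i in range(30):
    servo_line([490,70,-16-1.2*i],max_speed=40)
    o=get_obs(); f=o["ft_force"]-f0
    if abs(f[2])>3: break
print(o["tool_pos"],f,o["clock"])
servo_line([490,70,60]); print(get_obs()["clock"])
```

```text
[490.12889804  70.03613632 -43.71207657] [-6.21799667 -0.4924529  17.85837399] 25.0083
25.8583
```

```bash
cat >> h.py <<'E'
def pick(x,y,yaw,z=-40.5,op=0.85):
    move_gripper(op)
    movep([x,y,30],R(yaw)); 
    servo_line([x,y,z]); o=get_obs(); print("down",o["tool_pos"].round(1),o["ft_force"].round(1))
    move_gripper(0.0); o=get_obs(); print("grip width",o["width"]*85,"clock",o["clock"])
    servo_line([x,y,60],max_speed=200); wait(0.1); o=get_obs(); print("held",o["width"]*85,o["ft_force"].round(1))
def place(x,y,yaw,z=-29.8,op=0.8):
    movep([x,y,60],R(yaw)); servo_line([x,y,0],max_speed=200)
    servo_line([x,y,z],max_speed=60); o=get_obs(); print("place",o["tool_pos"].round(1),o["ft_force"].round(1))
    move_gripper(op); servo_line([x,y,60],max_speed=200); print("clock",get_obs()["clock"])
E
python3 - <<'E'
from h import *
print(ik([428,4.7,-40.5],R(-10)),ik([428,4.7,60],R(-10)))
pick(428,4.7,-10)
p=get_image("wrist"); save(p,"g1"); q=get_image("scene"); save(q,"g1s")
E
```

```text
[-34.9583856   15.73748651  33.59169229 123.8781865  -12.5671325
  43.60509744  -3.198243  ] [-39.40973043   4.38650139  36.31768543 119.00080816  -3.07884732
  57.49988127 -11.51681611]
down [428.8   4.9 -40.1] [ 0.4 -0.3 -1.3]
grip width 51.015016721937045 clock 27.5917
held 50.846631939618185 [-0.4  0.5 -0.5]
```

View pics/g1.png

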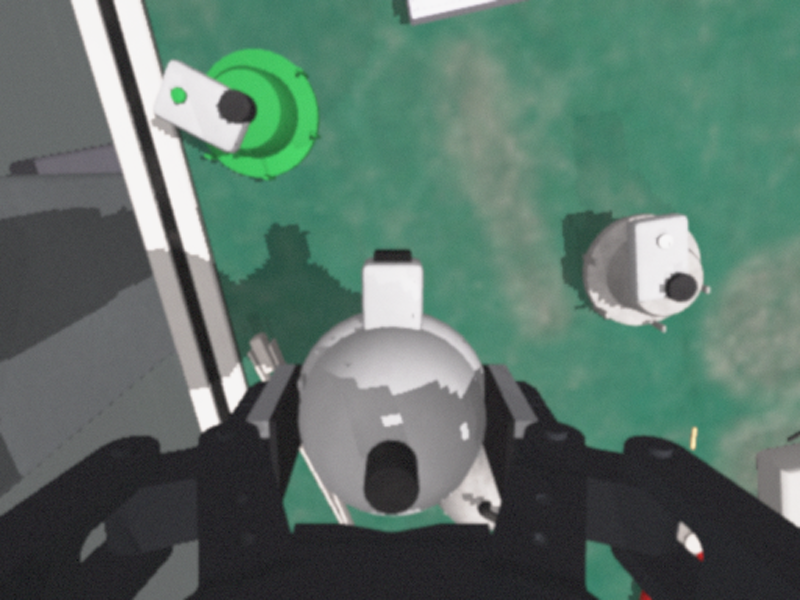

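View pics/g1s.png

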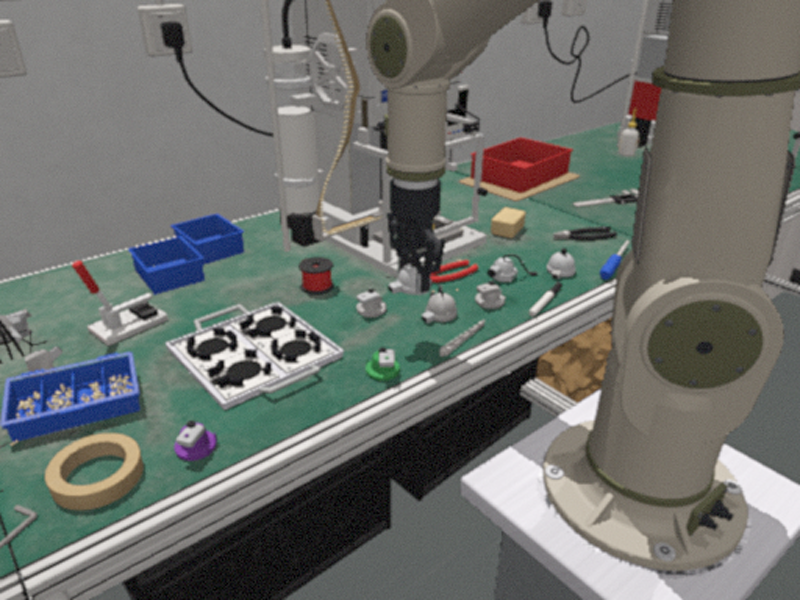

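```bash
sed -i 's/servo_line(\[x,y,z\]);/servo_line([x,y,z]); wait(0.15);/; s/max_speed=60);/max_speed=60); wait(0.15);/' h.py
python3 - <<'E'
from h import *
place(600.1,173.5,1.2)
p=get_image("wrist"); save(p,"p1")
E
```

```text
place [600.1 173.8 -29.2] [-4.8 -1.2 11.5]
clock 31.5583
```

View pics/p1.png

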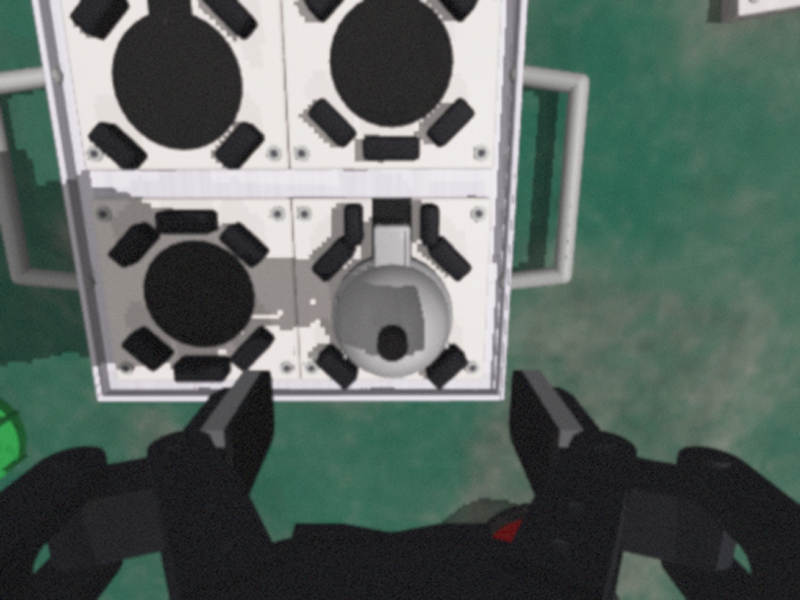

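Run:
```python
from h import *
move_gripper(0.85)
movep([540,-15,120],R(0)); p=get_image("wrist")
o=ortho(p,5,504,584,-37,43,7); 
cv2.circle(o,(int((544.6-504)*7),int((43-3.4)*7)),26*7,(255,0,0),1)
cv2.imwrite("pics/f1.png",o[:,:,::-1])
```

```text
(no output)
```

View pics/f1.png

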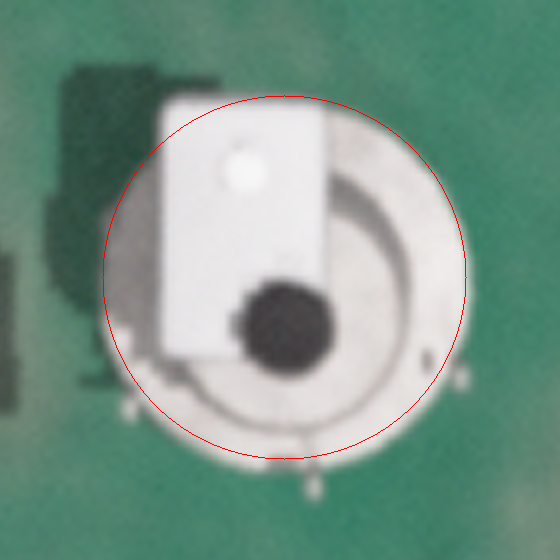

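Run:
```python
from h import *
pick(545.1,2.3,7)
place(509.7,179.4,1.2,z=-29.2)
p=get_image("wrist"); save(p,"p2")
movep([450,-205,150],R(0)); p=get_image("wrist"); save(p,"w_f2")
o=ortho(p,5,390,470,-225,-145,7); cv2.imwrite("pics/f2.png",o[:,:,::-1])
movep([430,-405,150],R(0)); p=get_image("wrist"); save(p,"w_d2")
o=ortho(p,7,375,475,-435,-335,6); cv2.imwrite("pics/d2.png",o[:,:,::-1])
print(get_obs()["clock"],get_obs()["qpos"].round(0))
```

```text
down [546.4   2.3 -39. ] [-0.3  0.9  0.2]
grip width 47.56314913351836 clock 34.5333
held 46.82459214311048 [ 1.3 -0.3 -0.8]
place [509.3 179.5 -29.1] [-4.6 -0.3  9.6]
clock 38.2083
40.6583 [ -3.  29.  60.  90. -25.  76.  60.]
```

View pics/p2.png

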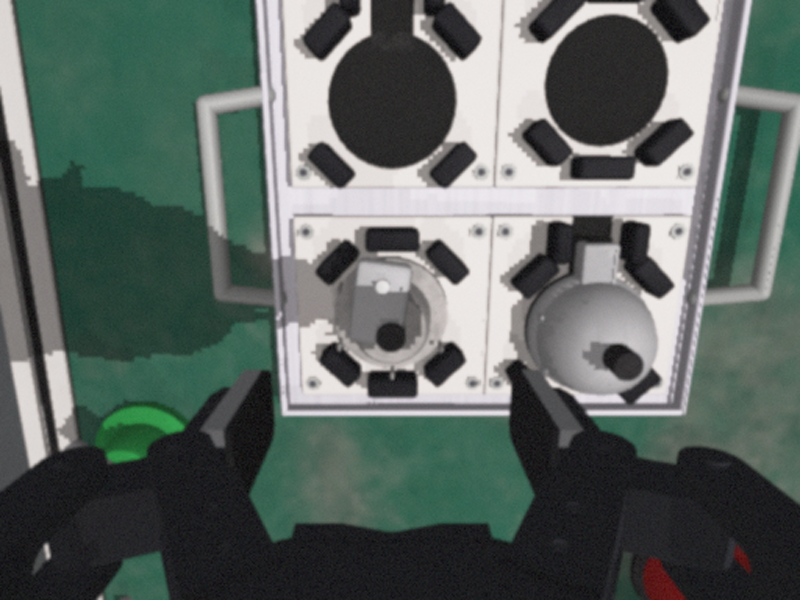

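View pics/f2.png

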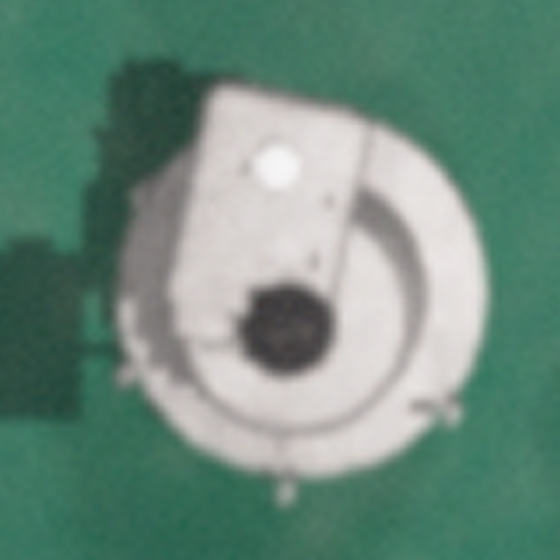

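View pics/d2.png

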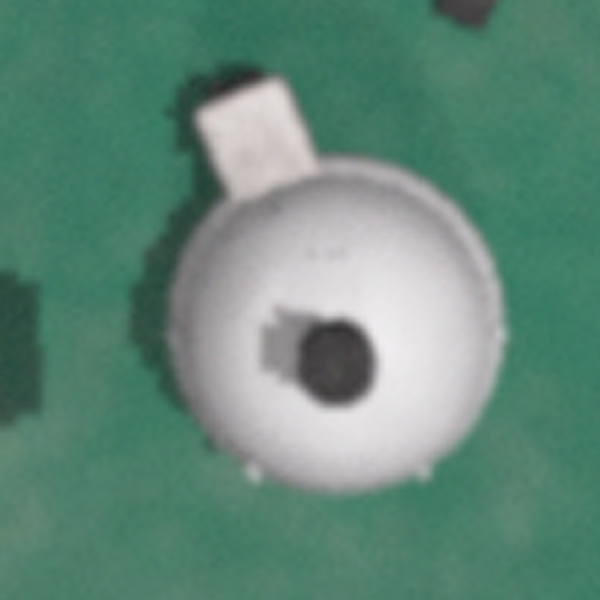

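View pics/w_f2.png

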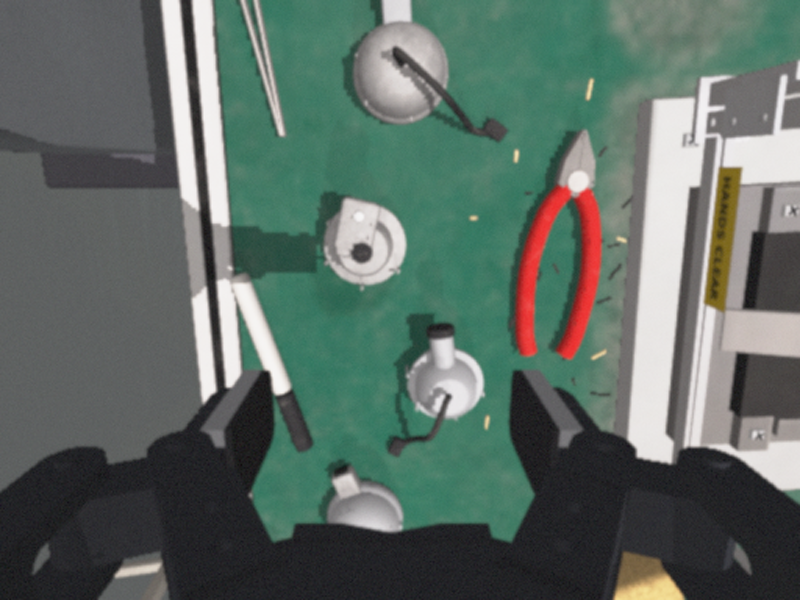

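View pics/w_d2.png

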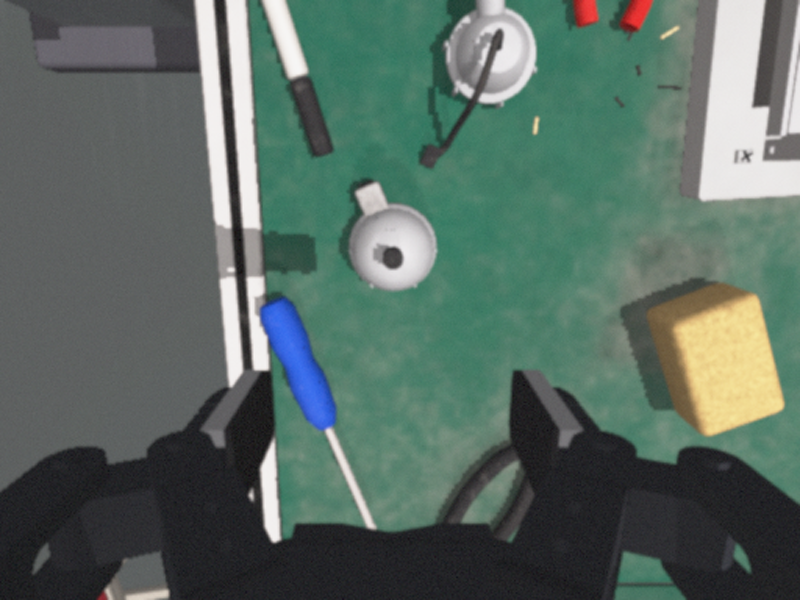

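Run:
```python
from h import *
pick(431.1,-389.0,22.6,op=0.8)
p=get_image("wrist"); save(p,"g3")
movep([440,-190,70],R(5)); movep([480,60,70],R(1.2))
place(507.5,271.6,1.2,z=-29.3)
p=get_image("wrist"); save(p,"p3")
```

```text
down [ 432.  -389.9  -39. ] [ 0.4  0.5 -0.4]
grip width 51.015702899168296 clock 42.5
held 50.75893787539247 [ 0.   0.7 -1.1]
place [507.1 271.8 -28.8] [-5.8 -1.4 13.9]
clock 48.125
```

View pics/g3.png

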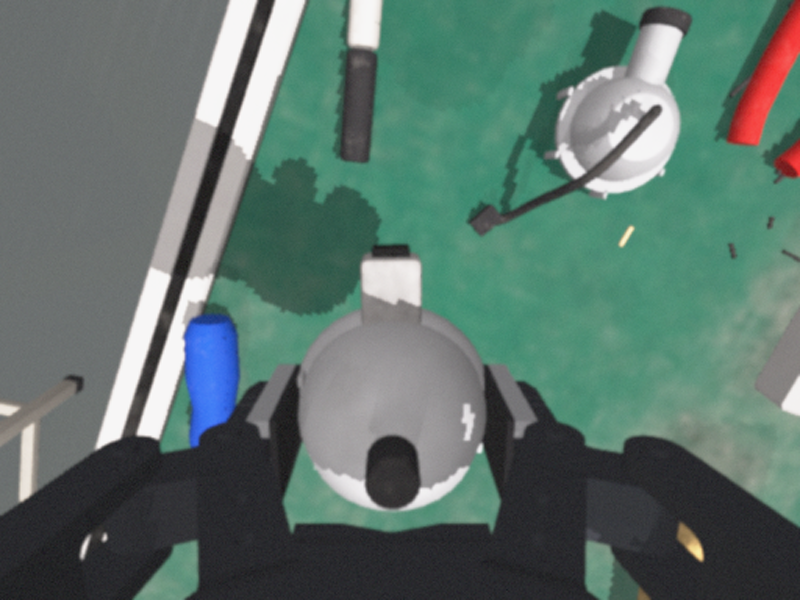

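View pics/p3.png

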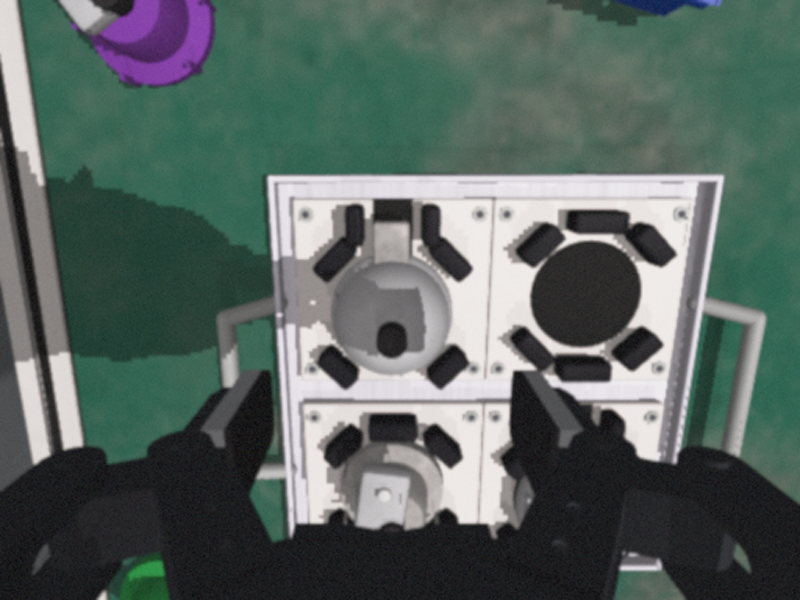

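Run:
```python
from h import *
movep([480,60,70],R(0))
pick(433.4,-186.9,-7,op=0.8)
movep([480,60,70],R(0))
place(597.4,281.4,1.2,z=-29.2)
movep([550,205,230],R(0)); wait(0.3); p=get_image("wrist"); save(p,"end_w"); q=get_image("top"); cv2.imwrite("pics/end_t.png",cv2.resize(q["image"][110:245,120:440,::-1],(800,338),interpolation=cv2.INTER_CUBIC)); q=get_image("scene"); cv2.imwrite("pics/end_s.png",cv2.resize(q["image"][140:280,80:380,::-1],(800,373),interpolation=cv2.INTER_CUBIC))
o=ortho(p,16,440,670,110,350,2.5); cv2.imwrite("pics/end_o.png",o[:,:,::-1])
print(get_obs()["clock"])
```

```text
down [ 434.4 -187.   -39.5] [-0.9 -0.  -0.7]
grip width 47.28087164537825 clock 51.35
held 47.45629472683941 [ 0.4  0.2 -0.6]
place [597.  281.5 -29. ] [-4.3 -1.3  8.2]
clock 56.25
57.4917
```

View pics/end_o.png

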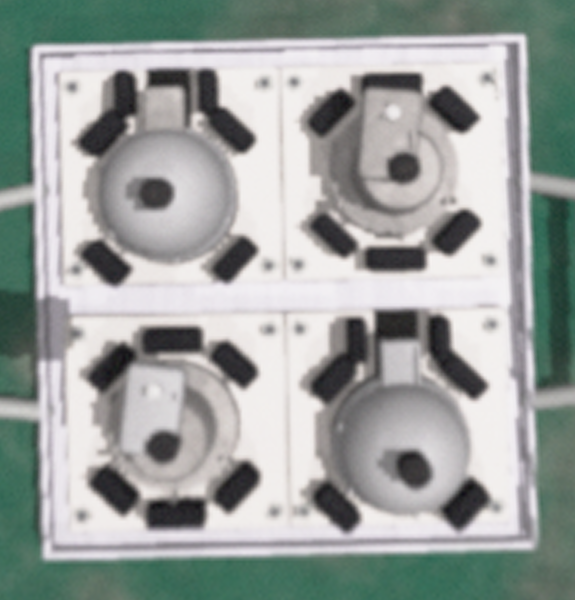

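View pics/end_t.png

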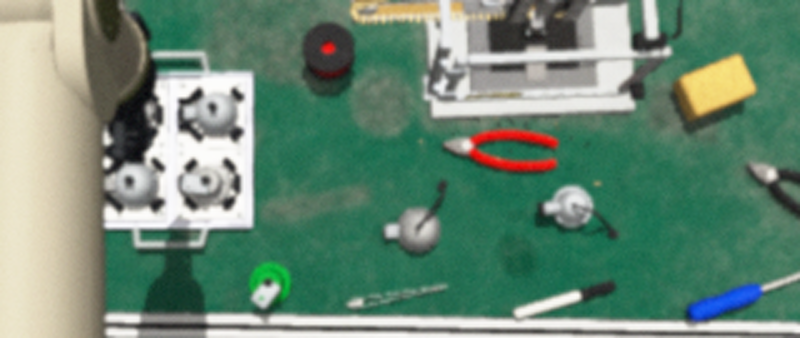

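View pics/end_s.png

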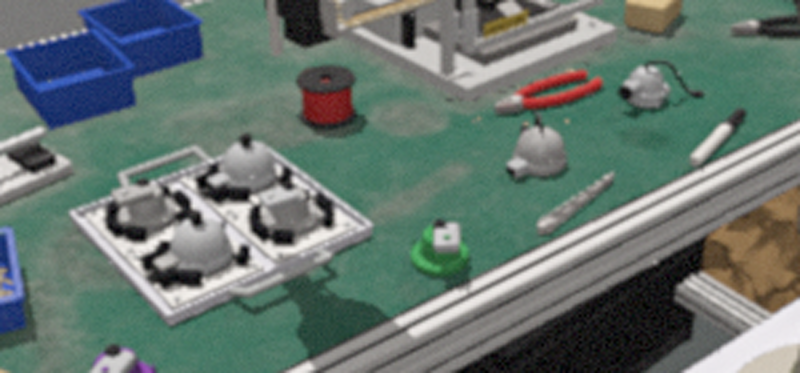

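Run:
```python
from h import *
print(get_obs()["ft_force"].round(1)); hand_in()
```

```text
[-0.4  0.3  0.3]
the job is handed in; nothing more can be done
```

I loaded the carrier and handed the job in at about 57 s of the 128 s allowed. Both bare domed housings are in the forked nests, with their outlets between the cheeks. Both bare grey flanged housings are in the round nests.

**Final checks:** the last wrist and scene pictures show all four housings inside their jaws and looking level. The top picture shows the nearer two seated; the arm hid the rest. The two flanged housings are about 1 mm from their nest centres. The two leaded housings are upright where they were, and I never touched them or the green and purple look-alikes. Flatness was judged by eye only; each housing met its plate with 8–14 N when set down.

**Disagreements with the description:**
- **Fingertip height:** with the fingers open to about 56 mm, the real fingertips were about 43 mm above the reported TCP. I found this by lowering them onto the bench until they touched (18 N), and set all pick and place heights from it.
- **Gripper opening:** the gripper read about 5 mm narrower than the stated diameters (51 mm on the 56 mm domes, 47 mm on the 52 mm flanges). All four grips held without slipping.

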